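Seat a throwing-gauge post in its hand-drilled stoneware foot

TASK

Take the throwing gauge's post from the wooden rest block and seat its peg in the round stoneware foot: the socket is hidden, off-centre at the bottom of the well, so slide the peg's tip lightly over the well's floor in a spiral until it drops in. Leave the post fully home, collar down on the foot's rim, with the brass pointer aimed at the middle of the pot on the banding wheel, and let go. Be gentle: press the stoneware with less than 40 N, and do not touch the pot or shift the jar, mug or little wooden block.

Things in the scene. Friction and masses are not known exactly. Their poses are not given: they have to be found in the camera images.
- post: Loose gauge post, 0.13-0.22 kg. Origin: centre of the underside of its round wooden collar (58 mm wide, 6 thick), z up. Below: bare steel peg, 12 mm diameter, 62 long, tip chamfered 1.5 mm. Above: 16 mm stem, then a 20 x 20 mm square wooden grip block 32 to 78 mm above the origin, faces square to x and y. Brass pointer rod, 6 mm thick, along +x, 18 mm above the origin. Starts upright at any yaw.
- pointer_tip (a point): The point of the brass pointer, 92 mm from the post's axis along its +x and 18 mm above its origin.
- rest: Fixed wooden rest block, 100 x 100 x 75 mm high, origin at the centre of its underside, with a 16 mm vertical through hole at its centre in which the post's peg hangs; the collar rests on the block's top.
- foot: Fixed rigid stoneware foot, 110 mm wide (skirt 132), 80 high; origin centre of underside. Round well in its top, 38 wide, 40 deep, on its axis. In the well's flat floor a blind hole, 13.5 wide, 24 deep, 1 mm chamfer, its axis 2 to 7 mm off the well's, on an unknown side, not measured. Peg on the floor: collar 22 mm over the rim. Fully home: collar on the rim, tip 2 mm off the hole's bottom.
- wheel: Fixed banding wheel (white turntable), head 210 mm diameter, its top 57 mm above its origin, which is the centre of its underside; does not turn.
- pot: Bystander: loose grey clay pot, 110 mm diameter at the belly, 115 mm high, standing on the banding wheel about its middle. Origin: centre of its underside. The pointer is to be aimed at it.
- jar: Bystander: closed glass jar with steel cap, 68 mm diameter, 100 mm high, origin at the centre of its underside.
- mug: Bystander: white mug, 72 mm diameter, 85 mm high, origin at the centre of its underside.
- sponge_block: Bystander: small dark wooden block, 60 x 45 x 30 mm, origin at the centre of its underside.

How it is judged (in metres and radians):
On the way, in this order (a step that is already met when the one before it is completed fails the run):
1. the post is lifted out of the rest block, its peg clear above it (z of post in the frame of rest above 0.139 m and contact force between the fingers and post above 1 N), for 0.1 s.
2. the peg is in the socket and the collar down on the foot's rim (z of post in the frame of foot between 0.076 and 0.083 m and horizontal distance between post and foot below 0.012 m and angle between post's own z axis and vertical below 0.06 rad), for 0.2 s.
At the end, for the whole second after the job is handed in: Released, at rest and upright (under 0.06 rad) in the socket: post origin 76 to 83 mm above the foot's origin, within 12 mm of its axis; the pot's centre lies ahead of the pointer, within 25 mm of its line to either side (all of step 2 and x of pot in the frame of post above 0.05 m and y of pot in the frame of post between -0.025 and 0.025 m and linear speed of post below 0.02 m/s and contact force between the fingers and post below 0.1 N); the robot touches nothing.
It fails at once if the post presses the stoneware foot with more than 40 N (contact force between post and foot above 40 N).
It fails at once if the pot is touched or shifted (distance of pot from where it was at the start of the episode above 0.015 m or contact force between any of the arm, the fingers, post and pot above 1 N).
It fails at once if the jar, mug or wooden block is shifted by over 30 mm (distance of any of jar, mug, sponge_block from where it was at the start of the episode above 0.03 m).
It also fails if it takes over 61 s, if anything falls off the work surface, if the arm or the gripper's body presses on something with over 40 N, if the wrist force passes 120 N, or if a joint passes its speed limit or range.

ROBOT

A 6-joint arm with a two-finger parallel gripper is mounted at the origin on the work surface. World frame = base frame: x ahead of the robot, y to its left, z up, the work surface at z = 0. Lengths are in mm, angles in rad, forces in N, time in s.
With the tool pointing down it reaches from about 300 to 775 mm from the base axis. Payload 14.6 kg.
Tool frame: the origin (TCP) lies on the centre line of the jaws, within the pads' length; the fingertips stand 19 mm ahead of it and the grasp point (between the pads) is the TCP (bot.tip_reach is the distance from the TCP to the fingertips, in mm); y points along the fingers, x is the direction in which the jaws open and shut, and the axes are right-handed (so a half turn about y gives the same grasp; the last joint's range is limited). The gripper opens to 85 mm and grips with 20 to 120 N. Pads are 22 mm wide; open, the fingers measure 114 mm over their backs; the gripper's body (76 mm by 85 mm) begins 54 mm behind the grasp point. The pads swing forward as they close: fully open they stand 13 mm farther back than shut.
Start: joints at [1.108, 0.3, 1.521, -0, 1.321, -0.067], TCP at [212.047, 507.47, 250.281] pointing down, gripper open.
Joint ranges: [-3.03, 3.03], [-0.79, 2.21], [0.23, 2.52], [-1.04, 4.18], [0, 3.07], [-2.55, 2.55]. Speed limits (rad/s): [2.22, 2.22, 2.57, 3.14, 3.14, 3.14].

INTERFACE

Orientations are given as a unit quaternion [w, x, y, z].
In Python, from rig import bot gives the robot as it stands. Calls block until the motion is done:
- bot.move_to(position, orientation): joint-space move of the TCP to a pose.
- bot.servo_line(position, attitude=None, speed=150, until_force=None): straight line of the TCP; attitude=None keeps the orientation; speed is the mean speed in mm/s. With until_force (N) it stops when the force on the tool has changed by that much, and returns True; else False.
- bot.move_joints(angles): joint-space move.
- bot.move_gripper(opening, grip_force=None): finger opening in mm; grip_force is the grip in N (None keeps the last); returns when the fingers have stopped.
- bot.dwell(seconds).
- bot.ik(position, orientation): joint angles nearest the present ones, or None.
- bot.read_state(): the state.
- bot.read_camera(name): name is "side" or "top"; returns a dict with "image" (400x640x3 uint8, blue, green, red), "depth" (400x640 float32, mm along the optical axis (not along the pixel's ray), 0 where there is no reading), "fovy" (degrees; the focal length in pixels is half the picture's height over the tangent of half this angle, whatever the lens; pixels are square), "cx", "cy" (the principal point, pixels), "eye" and "attitude" of the camera in the world. Camera axes: x right, y down, z forward; pixel columns grow to the right and rows downward; lengths in mm; the calibration is good to about 2 mm. A picture is of the moment at which its call begins.
A pose or a line that the arm cannot do raises bot.MotionError and nothing moves.
- bot.finish_job(): hands the job in, once; it reports no verdict.
The state is a dict: "clock": time; "joint_positions": joint angles; "qvel": joint speeds; "effort": joint torques, N m; "ee_pos": TCP position; "tool_rot": TCP orientation; "ft_force": force on the tool from outside, world axes, zero at the start; "moment": the same for the moment, N m; "grip_width": finger opening in mm.
Only numpy, scipy, OpenCV 4.12 (cv2) and the standard library are available. Lean on these libraries where they do the work, as an engineer would, in place of code of your own. Each camera call takes 0.05 s, during which the arm holds its last target. There are 200 camera calls.

## Working session

There is one attempt and no reset: what is moved stays moved. The work goes in short steps, each a Python script; the robot and the scene stay as the last script left them, time stands still between calls to the robot, and variables do not carry over. Pictures are saved under pics/ and viewed, about 8 in all and at most 12, crops included, and the job is handed in when it is done.

```bash
mkdir -p pics; ls; cat > h.py <<'E'
import numpy as np, cv2
from rig import bot
from scipy.spatial.transform import Rotation as R
def rot(q): return R.from_quat([q[1],q[2],q[3],q[0]])
def cloud(c):
    d=c["depth"];h,w=d.shape;f=h/2/np.tan(np.radians(c["fovy"])/2)
    u,v=np.meshgrid(np.arange(w),np.arange(h))
    P=np.stack([(u-c["cx"])/f*d,(v-c["cy"])/f*d,d],-1)
    W=rot(c["attitude"]).apply(P.reshape(-1,3)).reshape(h,w,3)+np.array(c["eye"])
    W[d==0]=np.nan
    return W
E
python3 - <<'E'
from h import *
for n in("top","side"):
    c=bot.read_camera(n);cv2.imwrite(f"pics/{n}0.png",c["image"]);np.save(n+"0.npy",cloud(c))
    print(n,c["eye"],c["attitude"],c["fovy"],c["cx"],c["cy"])
s=bot.read_state();print(s["clock"],s["tool_rot"],s["ft_force"],s["grip_width"])
E
```

```text
pics
top [ 402.33238126    9.92878006 1110.62993338] [-0.0674393   0.70448444 -0.7033609   0.06661131] 43.16958459239521 324.6472899026957 191.09680553678027
side [ 250.72161703 -669.22350479  639.18909002] [-0.44583907  0.86510028 -0.2058526   0.10224351] 48.59387712408606 319.05686844813727 191.16056917111268
0.1 [-0.58836356  0.58872723  0.39161759 -0.39225532] [-0.06642846 -0.64054578  0.38051766] 85.62777082558927
```

View pics/top0.png

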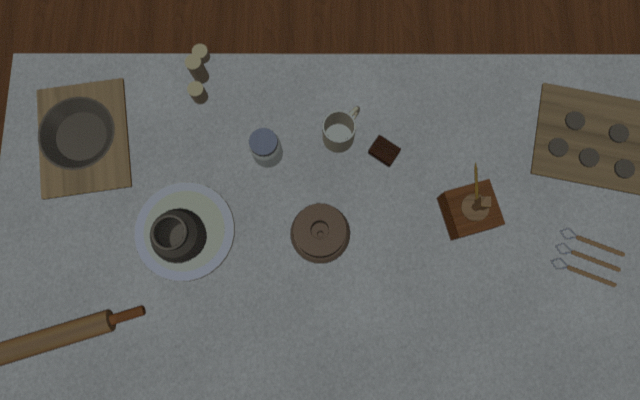

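View pics/side0.png

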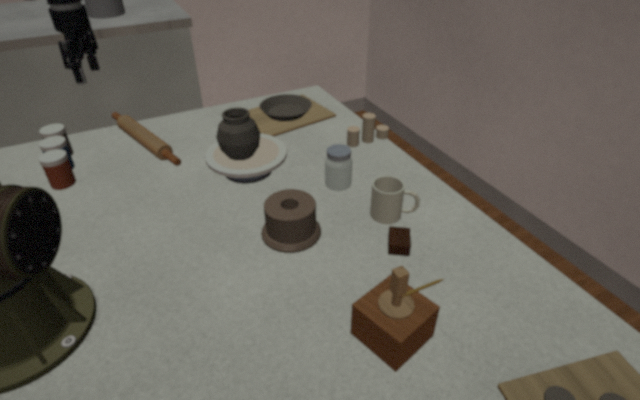

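The top view shows the pot on the wheel at (170,233), the foot at (320,232), the post on the rest at about (475,207) with its pointer towards (475,165), the jar at (264,145), the mug at (340,130) and the block at (385,150). Next I'll measure from depth.

```bash
python3 - <<'E'
from h import *
T=np.load("top0.npy");S=np.load("side0.npy")
np.set_printoptions(precision=1,suppress=True)
im=cv2.imread("pics/top0.png")
a=cv2.resize(im[195:265,285:355],None,fx=5.5,fy=5.5,interpolation=cv2.INTER_CUBIC)
b=cv2.resize(im[155:245,430:510],(385,433),interpolation=cv2.INTER_CUBIC)
o=np.zeros((433,780,3),np.uint8);o[:385,:385]=a;o[:,390:775]=b;cv2.imwrite("pics/crop0.png",cv2.convertScaleAbs(o,alpha=2))
def circ(P,r=None):
    A=np.c_[2*P[:,:2],np.ones(len(P))];x=np.linalg.lstsq(A,(P[:,:2]**2).sum(1),rcond=None)[0]
    return x[:2],np.sqrt(x[2]+x[0]**2+x[1]**2)
def box(W,u0,u1,v0,v1,z0,z1):
    P=W[v0:v1,u0:u1].reshape(-1,3);return P[(P[:,2]>z0)&(P[:,2]<z1)]
def rep(n,P):
    (c,r)=cv2.minEnclosingCircle(P[:,:2].astype(np.float32))
    print(n,len(P),"mean",P.mean(0),"enc",np.array(c),r,"rect",cv2.minAreaRect(P[:,:2].astype(np.float32)))
for nm,W,bx in(("T",T,dict(foot=(280,360,190,275),pot=(130,215,190,280),rest=(430,515,150,250))),("S",S,dict(foot=(250,330,180,255),pot=(200,290,95,185),rest=(340,450,255,375)))):
    rep(nm+" foot rim",box(W,*bx["foot"],76,84))
    print("well floor",box(W,*bx["foot"],30,50).mean(0) if nm=="T" else "")
    rep(nm+" pot top",box(W,*bx["pot"],164,180))
    rep(nm+" pot belly",box(W,*bx["pot"],75,180))
    rep(nm+" wheel top",box(W,*bx["pot"],50,62))
    rep(nm+" rest top",box(W,*bx["rest"],70,78.5))
    rep(nm+" collar",box(W,*bx["rest"],79,85))
    rep(nm+" grip top",box(W,*bx["rest"],145,165))
    rep(nm+" grip all",box(W,*bx["rest"],108,165))
    rep(nm+" pointer",box(W,*bx["rest"],88,103))
print(box(T,455,495,155,200,86,105))
E
```

```text
T foot rim 1881 mean [520.2  22.1  79.7] enc [520.8  22. ] 54.954959869384766 rect ((520.0733032226562, 21.6810302734375), (107.38206481933594, 108.80015563964844), 0.7051455974578857)
well floor [519.7  21.9  40. ]
T pot top 389 mean [505.  303.2 170.7] enc [504.1 302.6] 34.580841064453125 rect ((504.3307800292969, 301.7420959472656), (65.75521850585938, 66.14061737060547), 42.203800201416016)
T pot belly 2057 mean [500.5 292.2 139.4] enc [504.2 301.4] 54.48095703125 rect ((503.4473571777344, 297.7698974609375), (106.30764770507812, 101.84550476074219), 2.7364165782928467)
T wheel top 3996 mean [517.2 319.4  56.8] enc [520.  307.3] 105.02910614013672 rect ((513.6112060546875, 325.89520263671875), (189.4681854248047, 169.5711669921875), 1.9800193309783936)
T rest top 1666 mean [ 564.9 -296.2   74.7] enc [ 567.5 -298.7] 70.86844635009766 rect ((567.27392578125, -298.5897521972656), (100.30427551269531, 102.70035552978516), 15.91470718383789)
T collar 342 mean [ 562.6 -293.4   81.2] enc [ 570.7 -300. ] 57.78729248046875 rect ((570.3272094726562, -295.247802734375), (85.23888397216797, 
[... 4014 characters left out ...]
.6]
 [ 602.5 -300.8   94.2]
 [ 600.3 -296.4   94.9]
 [ 599.8 -297.6   97.5]
 [ 599.9 -299.9   96.9]
 [ 598.4 -296.6   93.6]
 [ 597.6 -297.4   97.9]
 [ 598.  -300.    96.1]
 [ 596.4 -296.5   93.6]
 [ 596.  -298.    95.4]
 [ 595.7 -299.5   97.1]
 [ 593.9 -295.8   95.5]
 [ 594.2 -298.3   94.2]
 [ 594.1 -300.2   94.7]
 [ 592.  -296.    94.7]
 [ 592.4 -298.7   92.4]
 [ 592.  -300.    94.9]
 [ 589.3 -294.8   98. ]
 [ 590.1 -298.2   93.8]
 [ 590.5 -300.9   91.7]
 [ 587.8 -295.7   95. ]
 [ 587.6 -297.4   96. ]
 [ 588.1 -300.3   93. ]
 [ 585.9 -295.8   94. ]
 [ 585.4 -297.    96.9]
 [ 585.4 -299.1   96.8]
 [ 583.8 -295.7   94. ]
 [ 584.  -298.1   92.9]
 [ 583.6 -299.4   95.2]
 [ 581.8 -295.7   93.7]]
```

View pics/crop0.png

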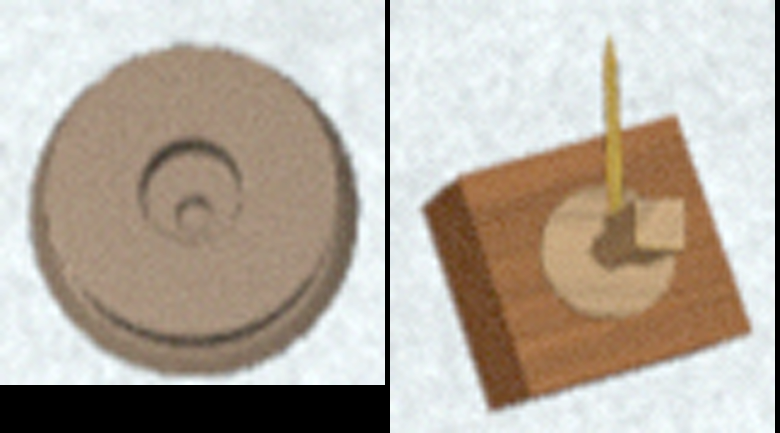

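The crop shows the well at crop (190,190) and the socket's dark lip at about crop (195,214), which is full-image (320.5,233.9). The post's pointer aims along roughly +x. I'll turn that pixel into a search prior and check the IK for both jaw axes.

```bash
cat >> h.py <<'E'
def quat(th):
    "tool y down, tool x at heading th"
    x=np.array([np.cos(th),np.sin(th),0]);y=np.array([0,0,-1.]);z=np.cross(x,y)
    q=R.from_matrix(np.c_[x,y,z]).as_quat();return [q[3],q[0],q[1],q[2]]
Y0=np.radians(-1.6)
E
python3 - <<'E'
from h import *
np.set_printoptions(precision=2,suppress=True)
s=bot.read_state();print("R",rot(s["tool_rot"]).as_matrix().round(2).tolist(),bot.tip_reach)
c=bot.read_camera("top");f=200/np.tan(np.radians(c["fovy"])/2)
for p in((320.5,233.9),(320.5,233),(319.5,229.5)):
    d=rot(c["attitude"]).apply([(p[0]-c["cx"])/f,(p[1]-c["cy"])/f,1])
    for z in(40,80):print(p,z,(np.array(c["eye"])+d*(z-c["eye"][2])/d[2])[:2])
W=cloud(c);P=W[215:250,305:340].reshape(-1,3)
for z0,z1 in((35,42.5),(10,35)):
    Q=P[(P[:,2]>z0)&(P[:,2]<z1)];print(z0,len(Q),Q.mean(0) if len(Q) else "", Q[:8] if z0==10 else "")
R_=P[(abs(P[:,2]-80)<3)]; r=np.hypot(R_[:,0]-520.4,R_[:,1]-21.9);print("rim inner r",np.sort(r)[:5])
import math
yaw1=math.atan2(300-21,505-520.5)
for k in range(4):
    a=k*np.pi/2
    print(k,"pick",np.array(bot.ik([567.8,-299.3,132],quat(Y0+a))),"place",np.array(bot.ik([520,21,137],quat(yaw1+a))))
E
```

```text
R [[0.39, -0.0, -0.92], [0.92, -0.0, 0.39], [-0.0, -1.0, 0.0]] 19.0
(320.5, 233.9) 40 [515.57  20.01]
(320.5, 233.9) 80 [511.34  19.63]
(320.5, 233) 40 [517.49  20.01]
(320.5, 233) 80 [513.19  19.64]
(319.5, 229.5) 40 [524.94  22.16]
(319.5, 229.5) 80 [520.36  21.71]
35 181 [524.15  22.47  39.14] 
10 32 [516.71  20.42  17.54] [[522.81  21.19  30.47]
 [520.94  25.5   27.88]
 [522.31  23.51  15.33]
 [522.27  21.34  15.77]
 [522.27  19.16  15.77]
 [521.32  16.94  24.53]
 [518.15  27.55  33.75]
 [520.37  25.71  13.13]]
rim inner r [18.79 18.8  18.93 18.96 18.96]
0 pick [-0.54  0.61  1.35 -0.    1.17 -0.51] place [-0.03  0.36  1.72 -0.    1.06 -1.66]
1 pick [-0.54  0.61  1.35 -0.    1.17 -2.09] place None
2 pick None place [-0.03  0.36  1.72 -0.    1.06  1.49]
3 pick [-0.54  0.61  1.35 -0.    1.17  1.06] place [-0.03  0.36  1.72 -0.    1.06 -0.09]
```

```bash
python3 - <<'E'
from h import *
np.set_printoptions(precision=2,suppress=True)
q=quat(Y0-np.pi/2);x,y=567.8,-299.3
bot.move_gripper(60,70)
bot.move_to([x,y,250],q)
print(bot.servo_line([x,y,131],speed=120,until_force=8))
s=bot.read_state();print(s["ee_pos"],s["ft_force"],s["clock"])
bot.move_gripper(10,70)
s=bot.read_state();print(s["grip_width"],s["ft_force"],s["moment"],s["clock"])
c=bot.read_camera("side");cv2.imwrite("pics/grip.png",cv2.resize(c["image"][150:380,300:520],None,fx=2.5,fy=2.5))
E
```

```text
False
[ 568.12 -299.48  131.9 ] [-0.72 -0.29  0.43] 4.7583
19.23260080071782 [-1.2   0.37  3.41] [0.14 0.08 0.  ] 5.2
```

View pics/grip.png

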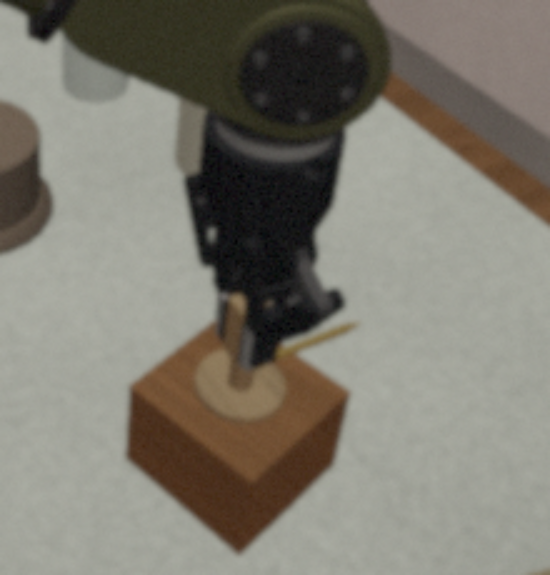

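The grip looks good: 19.2 mm wide, with the pads on the block. Next I lift, carry it over the foot and turn it, then check the post in hand with both cameras.

```bash
python3 - <<'E'
from h import *
np.set_printoptions(precision=2,suppress=True)
x,y=567.8,-299.3
bot.servo_line([x,y,290],speed=150)
s=bot.read_state();print(s["ee_pos"],s["ft_force"],s["grip_width"],s["clock"])
bot.dwell(.15)
yaw1=np.arctan2(300-21,505-520.5)
bot.move_to([516.5,19.7,290],quat(yaw1-np.pi/2))
bot.dwell(.3)
s=bot.read_state();print(s["ee_pos"],s["ft_force"],s["moment"],s["grip_width"],s["clock"])
for n in("top","side"):
    c=bot.read_camera(n);np.save(n+"1.npy",cloud(c));cv2.imwrite(f"pics/{n}1.png",c["image"])
W=np.load("side1.npy");P=W.reshape(-1,3);P=P[np.hypot(P[:,0]-517,P[:,1]-20)<110]
for a,b in((167,175),(175,185),(185,195),(195,205),(205,215),(215,222)):
    Q=P[(P[:,2]>a)&(P[:,2]<b)];print(a,len(Q),Q.mean(0) if len(Q) else "")
a=cv2.imread("pics/side1.png")[50:300,190:430];b=cv2.imread("pics/top1.png")[150:310,220:400]
o=np.zeros((420,790,3),np.uint8);a=cv2.resize(a,(400,417));b=cv2.resize(b,(385,342));o[:417,:400]=a;o[:342,404:789]=b
cv2.imwrite("pics/lift.png",cv2.convertScaleAbs(o,alpha=1.6))
E
```

```text
[ 567.59 -299.19  288.83] [-0.77  0.05 -2.21] 19.11027392623211 6.4583
[516.65  19.24 289.9 ] [ 0.48  0.2  -2.35] [ 0.01 -0.07 -0.01] 18.882314188876343 8.1333
167 3 [515.28  15.43 172.93]
175 30 [515.11  15.74 180.11]
185 23 [515.1   15.74 190.13]
195 28 [516.05  15.68 199.63]
205 33 [515.44  16.13 209.88]
215 15 [514.75  16.   218.14]
```

View pics/lift.png

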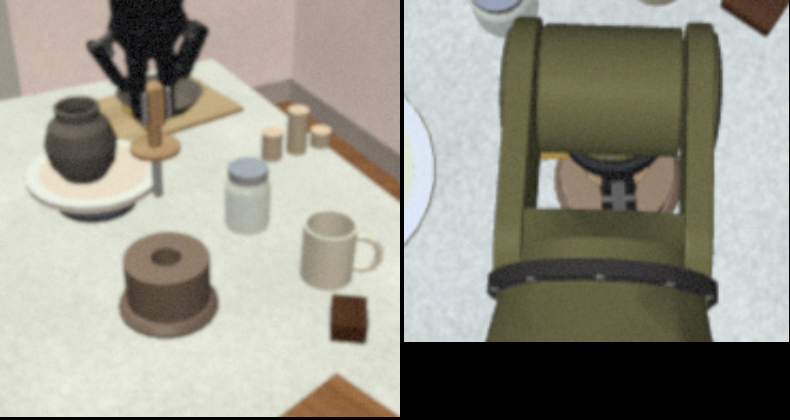

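The peg hangs vertical at about (516.9,20.1), about 4 mm to −x of the well axis, close to the socket prior. Now I'll lower it gently until it touches.

```bash
cat >> h.py <<'E'
YAW1=np.arctan2(300-21,505-520.5)
def st():
    s=bot.read_state();return np.array(s["ee_pos"]),np.array(s["ft_force"]),s["clock"]
E
python3 - <<'E'
from h import *
np.set_printoptions(precision=2,suppress=True)
x,y=516.5,18.9
bot.servo_line([x,y,172],speed=120);bot.dwell(.2)
print(*st())
hit=bot.servo_line([x,y,150],speed=15,until_force=4)
print(hit,*st()); bot.dwell(.3);print(*st())
E
```

```text
[516.67  18.9  172.49] [-0.56  0.09 -1.69] 9.5667
False [516.52  18.9  150.06] [ 0.28 -0.11 -1.85] 11.1833
[516.53  18.91 150.04] [ 0.49  0.73 -1.86] 11.4833
```

There was no contact by TCP z 150, so the tip is about 9 mm below the well floor and the camera prior put it straight into the socket. I'll keep going down to the rim.

```bash
python3 - <<'E'
from h import *
np.set_printoptions(precision=2,suppress=True)
x,y=516.5,18.9
hit=bot.servo_line([x,y,133],speed=12,until_force=6)
print(hit,*st()); bot.dwell(.3);print(*st(),bot.read_state()["moment"])
c=bot.read_camera("side");W=cloud(c)
cv2.imwrite("pics/seat.png",cv2.resize(cv2.convertScaleAbs(c["image"][120:280,200:380],alpha=1.5),None,fx=3.5,fy=3.5,interpolation=cv2.INTER_CUBIC))
E
```

```text
True [516.64  18.88 136.39] [-0.1  -0.65  4.01] 12.5333
[516.65  18.85 136.38] [0.39 0.19 5.38] 12.8333 [ 0.03  0.12 -0.01]
```

View pics/seat.png

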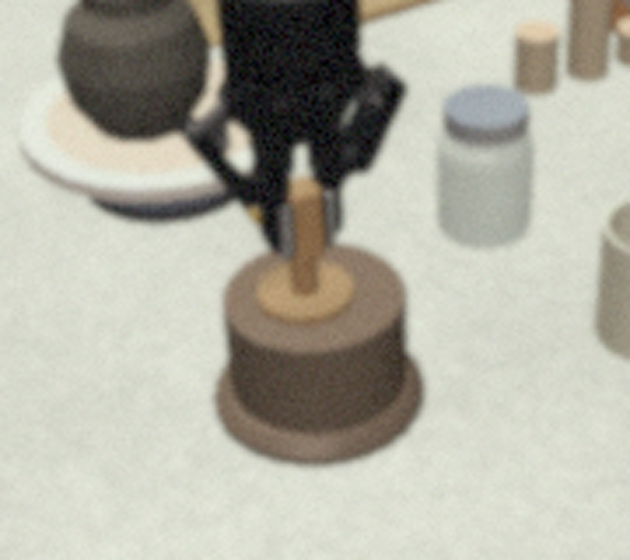

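The collar is flat on the rim, the TCP z of 136.4 matches fully home, and contact is about 7 N. Now I release, retreat and check.

```bash
python3 - <<'E'
from h import *
np.set_printoptions(precision=2,suppress=True)
x,y=516.5,18.9
bot.move_gripper(50);print(*st())
print(bot.servo_line([x,y,260],speed=120,until_force=8))
bot.move_to([380,-180,330],quat(YAW1-np.pi/2));bot.dwell(.3);print(*st())
A=cv2.imread("pics/top0.png")
for n in("top","side"):
    c=bot.read_camera(n);W=cloud(c);cv2.imwrite(f"pics/{n}2.png",c["image"])
    P=W.reshape(-1,3);P=P[np.isfinite(P[:,0])&(np.hypot(P[:,0]-520,P[:,1]-21)<120)]
    g=P[(P[:,2]>153)&(P[:,2]<163)];p=P[(P[:,2]>93)&(P[:,2]<104)&(P[:,1]>50)]
    k=P[(P[:,2]>83)&(P[:,2]<90)&(np.hypot(P[:,0]-520,P[:,1]-21)<40)]
    print(n,"grip",len(g),g.mean(0),cv2.minAreaRect(g[:,:2].astype(np.float32)),"collar z",np.median(k[:,2]),cv2.minEnclosingCircle(k[:,:2].astype(np.float32)))
    v=cv2.fitLine(p[:,:2].astype(np.float32),cv2.DIST_HUBER,0,.01,.01).ravel();print("ptr",len(p),p.mean(0),np.degrees(np.arctan2(v[1],v[0]))%180,"x at y=300",v[2]+v[0]/v[1]*(300-v[3]))
    Q=W[90:290,100:300].reshape(-1,3);Q=Q[(Q[:,2]>164)&(Q[:,2]<180)&(Q[:,1]>200)];print("pot",cv2.minEnclosingCircle(Q[:,:2].astype(np.float32)))
a=cv2.imread("pics/top2.png")[100:290,120:420];b=cv2.imread("pics/side2.png")[80:280,190:430]
o=np.zeros((590,640,3),np.uint8);o[:304,:480]=cv2.resize(a,(480,304));o[305:585,:336]=cv2.resize(b,(336,280))
cv2.imwrite("pics/final.png",cv2.convertScaleAbs(o,alpha=1.6))
E
```

```text
[516.22  18.89 135.7 ] [-0.18 -0.05  0.2 ] 13.2833
False
[ 380.34 -179.57  329.7 ] [ 0.1   0.79 -0.12] 15.75
top grip 109 [515.    21.57 157.39] ((514.4690551757812, 21.819236755371094), (19.30725860595703, 19.019132614135742), 0.09752821177244186) collar z 85.70293021494774 ((520.231689453125, 19.738554000854492), 37.9235954284668)
ptr 88 [511.6   79.75  99.84] 93.121735 x at y=300 499.44586
pot ((504.89385986328125, 302.3373718261719), 34.27776336669922)
side grip 76 [516.1   16.39 157.04] ((516.3555908203125, 18.002185821533203), (19.5089168548584, 20.65543556213379), 5.226354122161865) collar z 85.83073176704363 ((516.8091430664062, 18.80473518371582), 30.597373962402344)
ptr 45 [512.68  77.24  99.72] 92.73775 x at y=300 501.68057
pot ((0.0, 0.0), 0.0)
```

View pics/final.png

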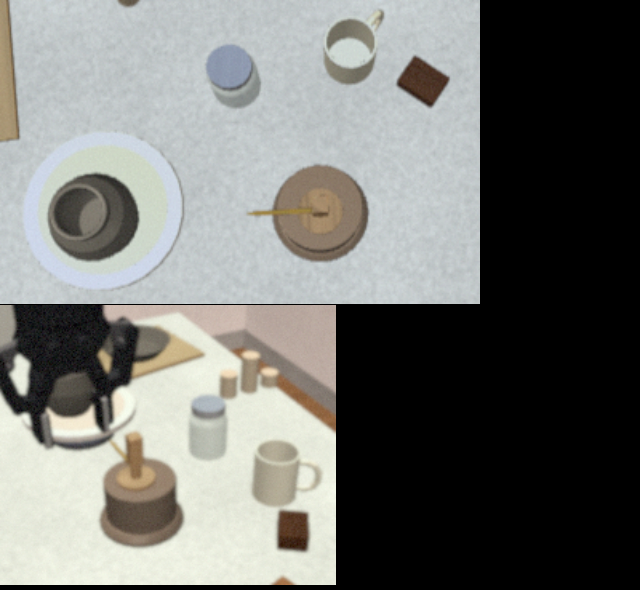

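The checks agree: the collar top is at 85.8 mm, so the post's origin is at 79.8. The pointer line passes about 5 mm from the pot's centre, and the bystanders sit where they were. Handing in.

```bash
python3 -c "
from rig import bot
bot.finish_job();print(bot.read_state()['clock'])"
```

```text
the job is handed in; nothing more can be done
the job is handed in; nothing more can be done
```

The post is seated fully home in the foot, pointer aimed at the pot, and the job is handed in; the last clock reading before that was about 16 s of the 61 s allowed. I gripped the post by its wooden block, lifted it clear of the rest, turned it about 95° and carried it over the foot.

**Spiral search:** I did not need it. The socket's lip was just visible in the top camera, about 4 mm off the well's axis. I lowered the peg there and it went straight in without touching the well floor. I then lowered it until the collar met the rim at about 7 N, released it and backed off.

**Last checks:**

| Check | Measured | Required |
|---|---|---|
| Height of the post's origin above the foot's base | about 79.8 mm | 76–83 mm |
| Post axis from the foot's axis (top / side camera) | about 6 / 5 mm | under 12 mm |
| Pointer line from the pot's centre (top / side camera) | about 5.5 / 3 mm | within 25 mm |
| Pot shift, from the top camera | under 1 mm | under 15 mm |

- **Upright:** the post looked upright in the last picture. I measured no tilt after release.
- **Bystanders:** the jar, mug and wooden block looked unmoved; I did not measure them.
- **Camera disagreement:** the two cameras differed by up to about 4 mm in y, a little more than their stated 2 mm calibration.
- **Failed checks:** in the last side view the gripper hid the top of the pot, so I have no second reading of its position. The top camera's circle fit to the collar came out too wide because it also caught the pointer, so I ignored it.

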